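# Set a planer knife over the stop pin of the grinding fixture

### The job

Get the planer knife ready for the grinder: lift it off its wooden rest and lay it in the grinding fixture so that its notch drops over the fixture's pin and it lies flat on the bed between the cheeks, feeling for the pin gently rather than forcing the knife onto it. Then swing the keeper all the way round over the knife and let go. Leave the jar and the wood offcut beside them where they are.

Things in the scene. Friction and masses are not known exactly. Their poses are not given: they have to be found in the camera images.
- blade: Planer knife: steel slab 160 (x) x 50 (y) x 6 (z) mm, about 0.36 kg, flat on the rest. Origin: centre of its underside. x runs along it to the bevelled cutting end, z up. One notch goes right through, open at the -y edge: 8 mm wide along x, centred at x = -30 mm, reaching in from y = -25 to y = -6 mm. Grip it across its 50 mm width at the middle.
- rest: Wooden block 120 x 30 x 25 mm (x, y, z) fixed to the bench, under the knife at the start; the knife overhangs it by about 10 mm on both long sides. Origin: centre of its underside. Rest and fixture may change sides of the bench.
- holder: Grinding fixture fixed to the bench: base plate 160 x 120 x 12 mm with a raised bed along x. Origin: centre of the base plate's underside. At both ends (|x| = 40 to 65 mm) stand cheeks, inner faces at y = +-27 mm, tops at z = 52 mm; between, |x| < 40 mm, the sides are open for fingers down to the base plate. Knife against fixture, pin or keeper must stay under 40 N; 3 to 8 N is ample.
- bed (a point): Centre of the top of the fixture's level bed, 45 mm above the bench; bed 130 mm long (x) and 36 mm wide (y), axes as the fixture's. The knife lies here with its length along x, cutting end to +x, notch on the -y side. Seated, its underside is on the bed and its origin within 14 mm of this point along x.
- slot (a point): Middle of the pin's range, on the bed at x = -30, y = -12 mm of the fixture. One steel pin, 6 mm thick, stands 6.5 mm above the bed; it is an adjustable stop, locked up to 12 mm either way along x from this point. Its place is not measured: see it from above or feel for it with the knife. A knife resting on the pin lies 6.5 mm too high there.
- keeper (a joint): Angle (rad) of the keeper, a flat steel bar 15 mm wide, 6 mm thick, turning level about point pivot, underside 2.5 mm above a seated knife. 0 = open, 135 deg from the fixture's x axis (towards -x +y); grows counter-clockwise seen from above; 2.356 = closed at its stop, pointing to -y across the knife. Starts at 0 to 0.5. Friction about 1 N at the post; it stays where left.
- pivot (a point): The keeper's vertical pivot axis at the height of the bar's underside (53.5 mm above the bench); x = -52, y = +46 mm of the fixture, axes as the fixture's.
- keeper_post (a point): Top centre of the keeper's upright round plastic post, 12 mm thick, 30 mm tall (top 89.5 mm above the bench), 45 mm from the pivot; grip it or push it from the side.
- jar: Glass jar with a steel lid, 48 mm across, 65 mm tall. Bystander.
- offcut: Wood offcut 75 x 40 x 20 mm. Bystander.
Mind the look-alikes: they are no part of the job. What is shaped like the blade but green is not meant.

How it is judged:
By the outcome, as a careful person would: the job done as asked, in the order asked, and still so for the second after the job is handed in, with the robot touching nothing.
It also fails if it takes over 70 s, if anything falls off the work surface, if the arm or the gripper's body presses on something with over 40 N, if the wrist force passes 120 N, or if a joint passes its speed limit or range.

### The arm

A 7-joint arm with a two-finger parallel gripper is mounted at the origin on the work surface. World frame = base frame: x ahead of the robot, y to its left, z up, the work surface at z = 0. Lengths are in m, angles in rad, forces in N, time in s.
With the tool pointing down it reaches from about 0.425 to 0.95 m from the base axis. Payload 4.7 kg.
Tool frame: the origin (TCP) lies at the centre of the arm's flange, where the gripper is bolted on; the fingertips stand 173 mm ahead of it and the grasp point (between the pads) lies 155 mm ahead of it (ctrl.hold_point_z is the distance from the TCP to the grasp point, in m); z points along the fingers, y is the direction in which the jaws open and shut (so a half turn about z gives the same grasp; the last joint's range is limited). The gripper opens to 85 mm and grips with 20 to 120 N. Pads are 22 mm wide; open, the fingers measure 114 mm over their backs; the gripper's body (76 mm by 85 mm) begins 54 mm behind the grasp point. The pads swing forward as they close: fully open they stand 13 mm farther back than shut.
Start: joints at [1.1, 0.469, -0.049, 1.532, 0.024, 1.141, -0.082], TCP at [0.289, -0.61, 0.405] pointing down, gripper open.
Joint ranges: [-2.59, 2.59], [-0.33, 1.99], [-1.39, 1.29], [0.1, 2.45], [-1.04, 4.18], [0.21, 1.99], [-2.66, 2.66]. Speed limits (rad/s): [2.57, 2.57, 3.14, 3.14, 3.14, 3.14, 3.14].

### API

Orientations are given as a rotation vector (axis times angle).
In Python, from station import ctrl, eyes gives the robot as it stands.
- The arm moves only by the shell command python3 -m crank 'ROWS' [OPENING]. ROWS is JSON, a list of rows, each an object with "dp": the shift along the tool's x, y, z in mm, a list of three; "rot": the turn, a rotation vector about the tool's x, y, z in degrees, a list of three. In form: [{"dp": [dx, dy, dz], "rot": [rx, ry, rz]}, ...]. A call has 1 to 12 rows; each row is the pose to reach, as a shift and turn from the pose commanded when the call began, along the tool's axes at that moment; what a row does not reach only later rows make up. A row lasts 1/12 s, in which the tool goes at most 41.7 mm and 7.16 degrees, less where a joint would pass 70% of its speed; a pose out of reach is approached as far as the arm can. A call with a gripper value outside its range is refused whole. OPENING is the opening, from 0 (shut) to 1 (fully open), set as the call begins (- or left out, the last holds). The fingers move at their own pace and stop on an object; the grip force is fixed at half the most. Time passes only in rows, so rows that repeat a pose let the fingers close. It gives the time, the measured TCP pose, the force and the opening at its end, in the units of the state.
- ctrl.read_state(): the state, without advancing time (a new reading comes with each control period).
- eyes.read_camera(name): name is "scene" or "top" or "wrist"; returns the picture (400x640x3 uint8, red, green, blue); there is no depth.
- eyes.camera_model(name): a dict with "camera_matrix" (3x3 intrinsics, pixels), "xyz" and "attitude" of the camera in the world; the wrist camera has in their place "T_tool_cam" (4x4, takes a point from camera to tool coordinates, whose origin is the TCP and whose axes are the flange's). Camera axes: x right, y up, looking along -z (the intrinsics and any distortion apply to the point x, -y, -z); pixel columns grow to the right and rows downward; lengths in m; the calibration is good to about 2 mm. A picture is of the moment at which its call begins: read the wrist's pose just before it. camera_model takes no time and is no camera call.
- ctrl.sign_off(): hands the job in, once; it reports no verdict.
The state is a dict: "time": time; "qpos": joint angles; "qd": joint speeds; "joint_efforts": joint torques, N m; "position": TCP position; "ee_rot": TCP orientation; "wrist_force": force on the tool from outside, world axes, zero at the start; "wrist_torque": the same for the moment, N m; "width": opening from 0.0 (shut) to 1.0 (fully open).
Only numpy, scipy, OpenCV 4.12 (cv2) and the standard library are available. Lean on these libraries where they do the work, as an engineer would, in place of code of your own. Each camera call takes 0.05 s, during which the arm holds its last target. There are 200 camera calls.

## Working session

There is one attempt and no reset: what is moved stays moved. The work goes in short steps, Python scripts to look and compute and a shell command to move; the robot and the scene stay as the last step left them, time stands still between calls to the robot, and variables do not carry over. Pictures are saved under pics/ and viewed, about 8 in all and at most 12, crops included, and the job is handed in when it is done.

```bash
mkdir -p pics; ls; python3 - <<'E'
from station import ctrl, eyes
import cv2,numpy as np
s=ctrl.read_state()
for k in s: print(k,np.round(s[k],4))
for n in ["top","scene","wrist"]:
    cv2.imwrite(f"pics/{n}0.png",eyes.read_camera(n)[:,:,::-1])
    print(n,eyes.camera_model(n))
E
```

```text
pics
time 0.0
qpos [ 1.1001  0.4694 -0.0486  1.5337  0.0241  1.141  -0.0823]
qd [ 0.0005 -0.0011  0.0008 -0.0008  0.0009  0.0005  0.0001]
joint_efforts [ 1.00000e-04 -5.10312e+01 -4.66000e-02 -2.37707e+01  1.07000e-02
  7.60000e-03  0.00000e+00]
position [ 0.2885 -0.61    0.4037]
ee_rot [-3.0634e+00 -6.8800e-01  8.0000e-04]
wrist_force [-0.3592  0.1893  0.1303]
wrist_torque [-0.0069  0.0262  0.0383]
width 1.0037
top {'camera_matrix': array([[425.18542706,   0.        , 314.54631798],
       [  0.        , 425.18542706, 198.34159787],
       [  0.        ,   0.        ,   1.        ]]), 'xyz': array([ 0.37596954, -0.20501803,  1.23276932]), 'attitude': array([ 0.10402791, -0.06160089, -1.57534964])}
scene {'camera_matrix': array([[459.77392353,   0.        , 306.6567466 ],
       [  0.        , 459.77392353, 194.67581122],
       [  0.        ,   0.        ,   1.        ]]), 'xyz': array([0.909506  , 0.61148454, 0.73741805]), 'attitude': array([0.28244861, 1.22160723, 2.42962671])}
wrist {'camera_matrix': array([[299.48203209,   0.        , 323.66739706],
       [  0.        , 299.48203209, 196.52368197],
       [  0.        ,   0.        ,   1.        ]]), 'T_tool_cam': array([[-9.41468390e-04,  9.57288244e-01,  2.89133761e-01,
         7.29193732e-02],
       [ 9.99999077e-01,  6.18085541e-04,  1.20975668e-03,
        -1.05319781e-03],
       [ 9.79376449e-04,  2.89134633e-01, -9.57287942e-01,
         3.02953610e-02],
       [ 0.00000000e+00,  0.00000000e+00,  0.00000000e+00,
         1.00000000e+00]])}
```

View pics/top0.png

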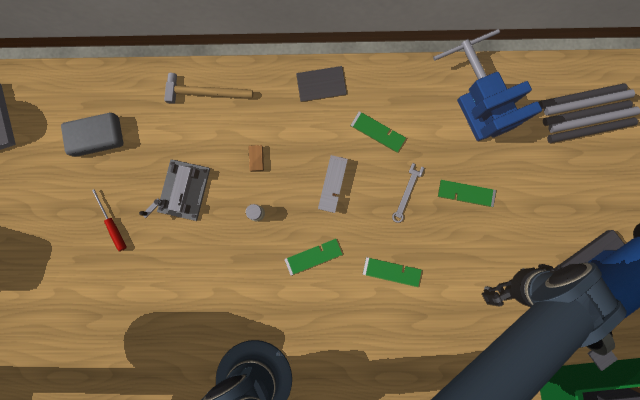

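View pics/scene0.png

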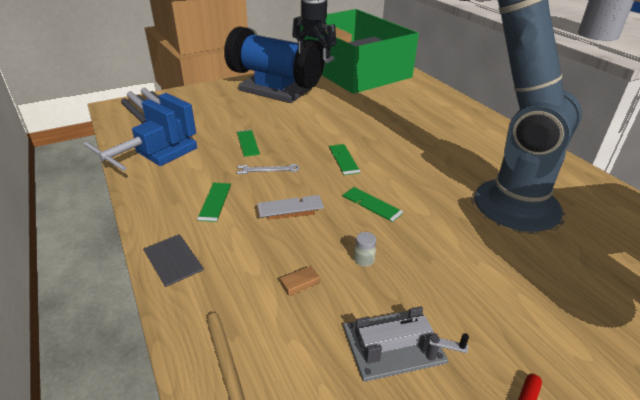

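The top view shows the grey knife at (337,184) with its notch facing down-right, the fixture at (185,190) with the keeper out at (150,210), the jar at (254,212) and the offcut at (257,157). Next I measure the outlines.

```bash
cat > h.py <<'E'
from station import ctrl, eyes
import cv2,numpy as np
from scipy.spatial.transform import Rotation as R
def tcp(s=None):
    s=s or ctrl.read_state(); return R.from_rotvec(s["ee_rot"]).as_matrix(),np.array(s["position"])
def cam(n):
    m=eyes.camera_model(n);K=m["camera_matrix"]
    if n=="wrist":
        Rt,p=tcp();T=m["T_tool_cam"];return K,Rt@T[:3,:3],p+Rt@T[:3,3]
    return K,R.from_rotvec(m["attitude"]).as_matrix(),np.array(m["xyz"])
def ray(c,px,z):
    K,Rc,o=c;px=np.atleast_2d(px).astype(float)
    d=np.c_[(px[:,0]-K[0,2])/K[0,0],-(px[:,1]-K[1,2])/K[1,1],-np.ones(len(px))]@Rc.T
    return o+d*((z-o[2])/d[:,2])[:,None]
def proj(c,P):
    K,Rc,o=c;q=(np.atleast_2d(P)-o)@Rc
    return np.c_[K[0,2]+K[0,0]*q[:,0]/-q[:,2],K[1,2]-K[1,1]*q[:,1]/-q[:,2]]
E
python3 - <<'E'
from h import *
c=cam("top");im=cv2.imread("pics/top0.png")
hsv=cv2.cvtColor(im,cv2.COLOR_BGR2HSV)
m=((hsv[...,1]<45)&(hsv[...,2]>110)).astype(np.uint8)
for x0,y0,x1,y1,z in [(305,140,370,225,.031),(130,145,225,230,.045)]:
    k=np.zeros_like(m);k[y0:y1,x0:x1]=m[y0:y1,x0:x1]
    for q in cv2.findContours(k,0,2)[0]:
        if cv2.contourArea(q)<60: continue
        r=cv2.minAreaRect(q);b=cv2.boxPoints(r);w=ray(c,b,z)
        print(np.round(r[0],1),"ctr",ray(c,r[0],z).round(4),"sides",np.linalg.norm(w[1]-w[0]).round(4),np.linalg.norm(w[2]-w[1]).round(4),"box",w[:,:2].round(3).tolist())
a=cv2.resize(im[145:230,130:225],None,fx=6,fy=6,interpolation=cv2.INTER_CUBIC)[:500]
b=cv2.resize(im[150:220,310:360],None,fx=4,fy=4,interpolation=cv2.INTER_CUBIC)
o=np.zeros((500,a.shape[1]+b.shape[1],3),np.uint8);o[:a.shape[0],:a.shape[1]]=a;o[:b.shape[0],a.shape[1]:]=b
cv2.imwrite("pics/z.png",o)
E
```

```text
[332.3 183.5] ctr [[ 0.5452 -0.2237  0.031 ]] sides 0.1589 0.0501 box [[0.474, -0.181], [0.629, -0.218], [0.617, -0.267], [0.463, -0.229]]
[173.4 189. ] ctr [[0.5314 0.228  0.045 ]] sides 0.1458 0.0629 box [[0.469, 0.275], [0.611, 0.242], [0.594, 0.181], [0.453, 0.214]]
```

View pics/z.png

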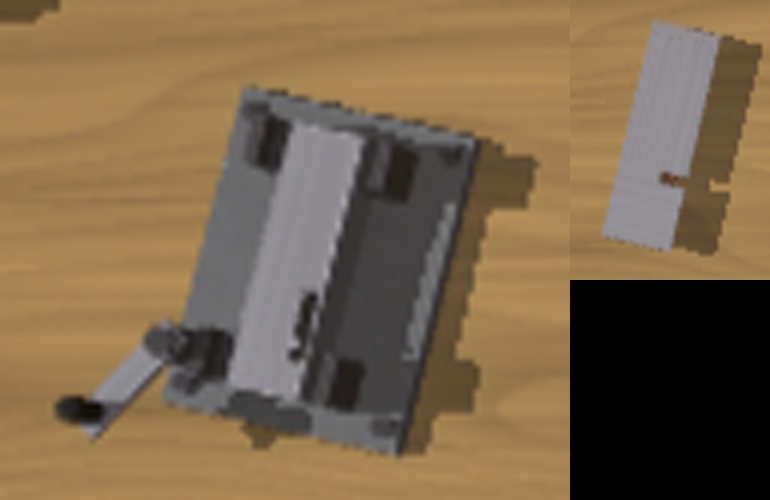

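The knife outline comes out at 159 x 50 mm, matching the real one, with yaw about -13.5° and the notch towards -y and low x. The pin can be seen on the bed at about crop (300,325). I'll go above the knife first.

```bash
cat >> h.py <<'E'
def goto(x,y,z,yawdeg):
    Rt,p=tcp()
    best=None
    for k in (0,180):
        a=np.radians(yawdeg+k);X=np.array([np.cos(a),np.sin(a),0]);Z=np.array([0,0,-1.]);Rd=np.c_[X,np.cross(Z,X),Z]
        rv=R.from_matrix(Rt.T@Rd).as_rotvec(degrees=True)
        if best is None or np.linalg.norm(rv)<np.linalg.norm(best): best=rv
    print("dp",(Rt.T@(np.array([x,y,z])-p)*1000).round(1).tolist(),"rot",best.round(2).tolist(),"toolx yaw",np.degrees(np.arctan2(Rt[1,0],Rt[0,0])).round(2),"p",p.round(4))
E
python3 -c "
from h import *
goto(.545,-.224,.32,-13.5); goto(.531,.222,.32,-13.5)"
```

```text
dp [396.9, -239.2, 84.2] rot [-0.08, 0.03, 38.82] toolx yaw 25.32 p [ 0.2886 -0.61    0.4039]
dp [574.9, -648.3, 84.9] rot [-0.08, 0.03, 38.82] toolx yaw 25.32 p [ 0.2886 -0.61    0.4039]
```

```bash
python3 -m crank '[{"dp":[397,-239,84],"rot":[0,0,38.8]},{"dp":[397,-239,84],"rot":[0,0,38.8]},{"dp":[397,-239,84],"rot":[0,0,38.8]},{"dp":[397,-239,84],"rot":[0,0,38.8]},{"dp":[397,-239,84],"rot":[0,0,38.8]},{"dp":[397,-239,84],"rot":[0,0,38.8]},{"dp":[397,-239,84],"rot":[0,0,38.8]},{"dp":[397,-239,84],"rot":[0,0,38.8]},{"dp":[397,-239,84],"rot":[0,0,38.8]},{"dp":[397,-239,84],"rot":[0,0,38.8]},{"dp":[397,-239,84],"rot":[0,0,38.8]},{"dp":[397,-239,84],"rot":[0,0,38.8]}]' 1
python3 -c "
from h import *
goto(.545,-.224,.32,-13.5); goto(.531,.222,.32,-13.5)"
```

```text
time: 1.15
position: [0.5484, -0.2172, 0.3195]
ee_rot: [-3.117, 0.354, 0.0]
wrist_force: [-0.0, 1.0, -0.2]
width: 0.998
dp [-1.8, 7.4, -0.5] rot [-0.25, 0.03, 0.55] toolx yaw -12.95 p [ 0.5484 -0.2172  0.3195]
dp [-115.4, -424.2, 1.5] rot [-0.25, 0.03, 0.55] toolx yaw -12.95 p [ 0.5484 -0.2172  0.3195]
```

```bash
python3 - <<'E'
from h import *
c=cam("wrist");print(tcp()[1]);cv2.imwrite("pics/wb.png",eyes.read_camera("wrist")[:,:,::-1])
c=cam("wrist");print(tcp()[1])
np.savez("pics/wb.npz",K=c[0],R=c[1],o=c[2])
E
python3 -m crank '[{"dp":[-117,-417,2],"rot":[0,0,0]},{"dp":[-117,-417,2],"rot":[0,0,0]},{"dp":[-117,-417,2],"rot":[0,0,0]},{"dp":[-117,-417,2],"rot":[0,0,0]},{"dp":[-117,-417,2],"rot":[0,0,0]},{"dp":[-117,-417,2],"rot":[0,0,0]},{"dp":[-117,-417,2],"rot":[0,0,0]},{"dp":[-117,-417,2],"rot":[0,0,0]},{"dp":[-117,-417,2],"rot":[0,0,0]},{"dp":[-117,-417,2],"rot":[0,0,0]},{"dp":[-117,-417,2],"rot":[0,0,0]},{"dp":[-117,-417,2],"rot":[0,0,0]}]'
python3 -m crank '[{"dp":[0,0,0],"rot":[0,0,0]},{"dp":[0,0,0],"rot":[0,0,0]},{"dp":[0,0,0],"rot":[0,0,0]},{"dp":[0,0,0],"rot":[0,0,0]}]'
python3 - <<'E'
from h import *
c=cam("wrist");im=eyes.read_camera("wrist")[:,:,::-1]
cv2.imwrite("pics/wf.png",im)
np.savez("pics/wf.npz",K=c[0],R=c[1],o=c[2])
a=cv2.imread("pics/wb.png")
hsv=cv2.cvtColor(a,cv2.COLOR_BGR2HSV);print(im.shape)
o=np.vstack([cv2.resize(im[40:360,120:520],None,fx=1.5,fy=1.5,interpolation=cv2.INTER_CUBIC)])
cv2.imwrite("pics/wfz.png",o)
E
```

```text
[ 0.54838129 -0.2172273   0.31952815]
[ 0.5486626  -0.21690932  0.31937677]
time: 2.2
position: [0.5278, 0.2134, 0.3188]
ee_rot: [-3.118, 0.356, 0.0]
wrist_force: [0.4, -0.2, -0.4]
width: 0.999
time: 2.53
position: [0.5293, 0.2063, 0.3187]
ee_rot: [3.118, -0.374, 0.0]
wrist_force: [0.2, -0.7, 0.6]
width: 0.996
(400, 640, 3)
```

View pics/wfz.png

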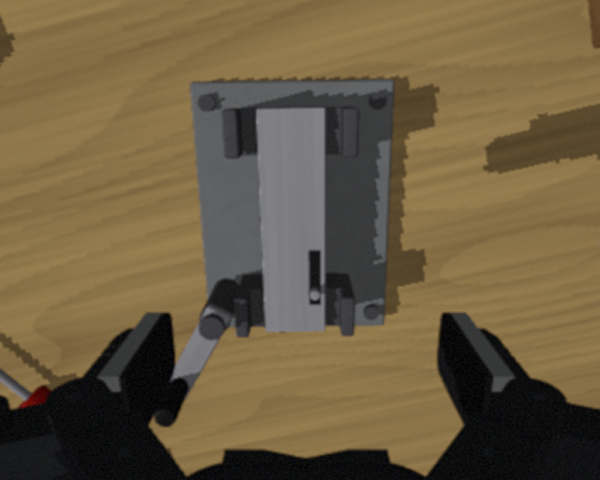

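View pics/wb.png

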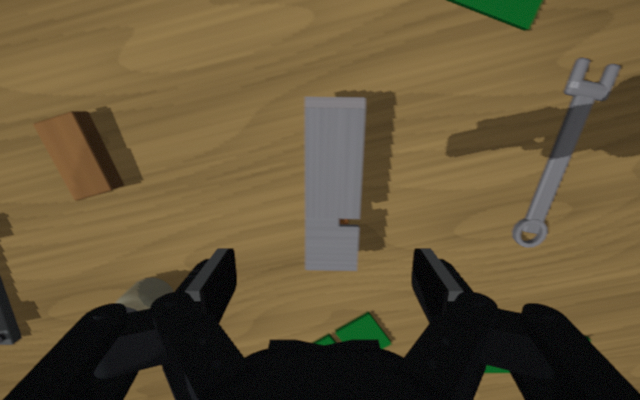

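Wrist view of the fixture: the bed runs from zoomed (258..325, 107) to (267..325, 331), the pin's slit from (315,250) to (315,303), and the bright pin top sits near (315,293), towards the -x end. In the other view the knife's top spans (305..365, 98..270), with its notch at (348,222).

```bash
python3 - <<'E'
from h import *
def load(n):
    d=np.load(f"pics/{n}.npz");return d["K"],d["R"],d["o"]
for n,z,(x0,y0,x1,y1) in [("wb",.031,(290,90,380,280)),("wf",.045,(285,105,340,268))]:
    c=load(n);im=cv2.imread(f"pics/{n}.png");hsv=cv2.cvtColor(im,cv2.COLOR_BGR2HSV)
    m=np.zeros(im.shape[:2],np.uint8);m[y0:y1,x0:x1]=((hsv[...,1]<50)&(hsv[...,2]>112))[y0:y1,x0:x1]
    q=max(cv2.findContours(m,0,1)[0],key=cv2.contourArea)
    w=ray(c,q[:,0],z)[:,:2]*1000
    r=cv2.minAreaRect(w.astype(np.float32));b=cv2.boxPoints(r)
    print(n,"ctr",np.round(r[0],1),"size",np.round(r[1],1),"ang",r[2],b.round(1).tolist())
c=load("wf")
# base plate, z=.012, corners from view; cheeks tops
f=lambda u,v:(120+u/1.5,40+v/1.5)
B=ray(c,[f(191,83),f(394,81),f(384,325),f(207,326)],.012)[:,:2]*1000
print("base",B.round(1).tolist(),"sides",np.linalg.norm(B-np.roll(B,-1,0),axis=1).round(1),B.mean(0).round(1))
bed=ray(c,[f(257,107),f(325,107),f(325,331),f(267,331)],.045)[:,:2]*1000
print("bed",bed.round(1).tolist(),np.linalg.norm(bed-np.roll(bed,-1,0),axis=1).round(1),bed.mean(0).round(1))
P=ray(c,[f(315,293)],.0515)[0,:2]*1000
print("pin",P)
sl=ray(c,[f(315,250),f(315,303)],.045)[:,:2]*1000;print("slit",sl.round(1),np.linalg.norm(sl[0]-sl[1]))
for nm,pt,z in [("pivot",f(213,322),.0595),("post",f(166,418),.0895)]: print(nm,ray(c,[pt],z)[0].round(4))
s=ctrl.read_state();print(s["position"],s["ee_rot"],s["qd"])
goto(.531,.222,.32,-13.5)
im=cv2.imread("pics/wf.png")[195:255,285:350]
cv2.imwrite("pics/pin.png",cv2.resize(im,None,fx=9,fy=9,interpolation=cv2.INTER_CUBIC))
E
```

```text
wb ctr [ 546.5 -222.9] size [ 49.9 159.9] ang 76.04444885253906 [[462.8999938964844, -227.8000030517578], [618.0999755859375, -266.3999938964844], [630.0999755859375, -217.89999389648438], [474.8999938964844, -179.39999389648438]]
wf ctr [534.2 213.4] size [ 35.5 129.5] ang 77.30200958251953 [[467.20001220703125, 210.3000030517578], [593.5, 181.8000030517578], [601.2999877929688, 216.5], [475.0, 245.0]]
base [[624.2, 252.2], [597.2, 137.0], [443.1, 172.4], [471.2, 290.3]] sides [118.3 158.1 121.2 157.7] [533.9 213. ]
bed [[601.8, 215.0], [593.4, 180.5], [466.3, 209.9], [474.7, 244.0]] [ 35.4 130.4  35.1 130.4] [534.1 212.3]
pin [494.98213809 209.43987325]
slit [[518.1 203.8]
 [485.8 211.5]] 33.189518557531926
pivot [0.4949 0.2689 0.0595]
post [0.4607 0.2992 0.0895]
[0.52923072 0.2066373  0.31870313] [ 3.11862053e+00 -3.73311068e-01  3.25668904e-04] [-0.00368456  0.00231095 -0.00969318 -0.00322009 -0.0002906  -0.00117797
 -0.00083184]
dp [-1.9, -15.3, -1.3] rot [0.04, -0.02, -0.15] toolx yaw -13.65 p [0.5292 0.2066 0.3187]
```

View pics/pin.png

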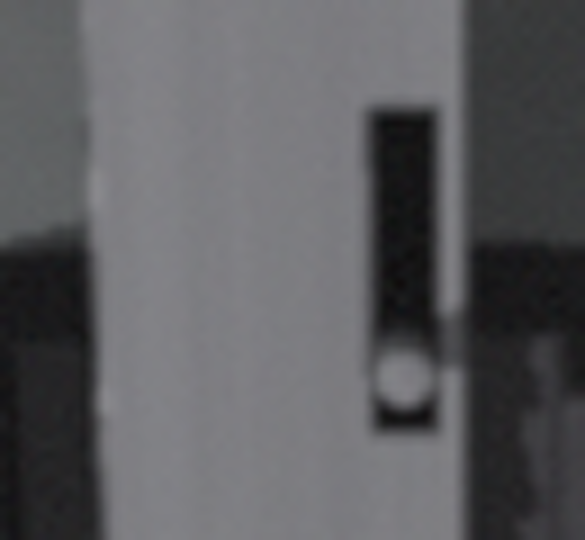

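The pin top is at about full-frame (329.8,237.0), which puts it roughly 8.5 mm to the -x side of the slit's middle. Fixture yaw is about -12.9°, with the bed centre at (534,213) mm. Now back to the knife.

```bash
python3 -c "
from h import *
goto(.546,-.223,.25,-13.9)"
```

```text
dp [117.7, 413.5, 69.0] rot [0.04, -0.02, 0.25] toolx yaw -13.65 p [0.5292 0.2066 0.3187]
```

```bash
python3 -m crank '[{"dp":[30,104,10],"rot":[0,0,0]},{"dp":[60,210,30],"rot":[0,0,0.2]},{"dp":[118,413,69],"rot":[0,0,0.2]},{"dp":[118,413,69],"rot":[0,0,0.2]},{"dp":[118,413,69],"rot":[0,0,0.2]},{"dp":[118,413,69],"rot":[0,0,0.2]},{"dp":[118,413,69],"rot":[0,0,0.2]},{"dp":[118,413,69],"rot":[0,0,0.2]},{"dp":[118,413,69],"rot":[0,0,0.2]},{"dp":[118,413,69],"rot":[0,0,0.2]},{"dp":[118,413,69],"rot":[0,0,0.2]},{"dp":[118,413,69],"rot":[0,0,0.2]}]' 1
python3 -m crank '[{"dp":[0,0,0],"rot":[0,0,0]},{"dp":[0,0,0],"rot":[0,0,0]},{"dp":[0,0,0],"rot":[0,0,0]},{"dp":[0,0,0],"rot":[0,0,0]},{"dp":[0,0,0],"rot":[0,0,0]},{"dp":[0,0,0],"rot":[0,0,0]}]'
python3 -c "
from h import *
goto(.546,-.223,.181,-13.9)"
```

```text
time: 3.58
position: [0.5454, -0.2282, 0.2489]
ee_rot: [3.113, -0.391, -0.001]
wrist_force: [-0.9, -0.0, 0.3]
width: 1.004
time: 4.08
position: [0.5474, -0.2198, 0.25]
ee_rot: [-3.119, 0.372, -0.001]
wrist_force: [-1.0, 0.0, 0.3]
width: 1.001
dp [-0.7, 3.5, 69.0] rot [-0.01, -0.02, 0.31] toolx yaw -13.59 p [ 0.5474 -0.2198  0.25  ]
```

```bash
python3 -m crank '[{"dp":[-1,3,20],"rot":[0,0,0.3]},{"dp":[-1,3,40],"rot":[0,0,0.3]},{"dp":[-1,3,55],"rot":[0,0,0.3]},{"dp":[-1,3,69],"rot":[0,0,0.3]},{"dp":[-1,3,69],"rot":[0,0,0.3]},{"dp":[-1,3,69],"rot":[0,0,0.3]},{"dp":[-1,3,69],"rot":[0,0,0.3]},{"dp":[-1,3,69],"rot":[0,0,0.3]}]'
python3 -c "
from h import *
goto(.546,-.223,.181,-13.9)"
```

```text
time: 4.75
position: [0.5461, -0.2235, 0.1819]
ee_rot: [3.118, -0.382, 0.003]
wrist_force: [-0.4, 0.7, -0.2]
width: 1.0
dp [-0.2, -0.4, 0.9] rot [0.01, -0.12, -0.07] toolx yaw -13.97 p [ 0.5461 -0.2235  0.1819]
```

```bash
python3 -m crank '[{"dp":[0,0,0],"rot":[0,0,0]},{"dp":[0,0,0],"rot":[0,0,0]},{"dp":[0,0,0],"rot":[0,0,0]},{"dp":[0,0,0],"rot":[0,0,0]},{"dp":[0,0,0],"rot":[0,0,0]},{"dp":[0,0,0],"rot":[0,0,0]},{"dp":[0,0,0],"rot":[0,0,0]},{"dp":[0,0,0],"rot":[0,0,0]},{"dp":[0,0,0],"rot":[0,0,0]},{"dp":[0,0,0],"rot":[0,0,0]}]' 0
python3 -m crank '[{"dp":[0,0,-5],"rot":[0,0,0]},{"dp":[0,0,-15],"rot":[0,0,0]},{"dp":[0,0,-40],"rot":[0,0,0]},{"dp":[0,0,-70],"rot":[0,0,0]},{"dp":[0,0,-100],"rot":[0,0,0]},{"dp":[0,0,-100],"rot":[0,0,0]},{"dp":[0,0,-100],"rot":[0,0,0]},{"dp":[0,0,-100],"rot":[0,0,0]},{"dp":[0,0,-100],"rot":[0,0,0]}]'
python3 - <<'E'
from h import *
print(ctrl.read_state()["wrist_torque"])
c=cam("wrist");im=eyes.read_camera("wrist")[:,:,::-1];cv2.imwrite("pics/held.png",im)
np.savez("pics/held.npz",K=c[0],R=c[1],o=c[2])
E
```

```text
time: 5.58
position: [0.5458, -0.2236, 0.1816]
ee_rot: [3.118, -0.383, 0.002]
wrist_force: [-0.9, 0.2, 5.8]
width: 0.565
time: 6.33
position: [0.5446, -0.2231, 0.2791]
ee_rot: [-3.118, 0.382, 0.006]
wrist_force: [-0.8, -0.4, -3.2]
width: 0.568
[-0.02719451  0.06160989 -0.02536217]
```

View pics/held.png

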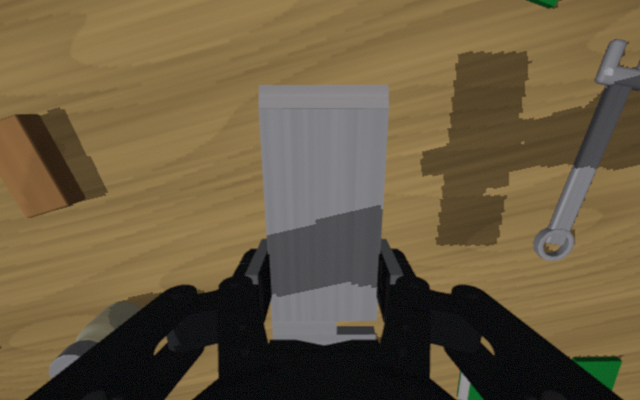

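```bash
python3 - <<'E'
from h import *
m=eyes.camera_model("wrist");T=m["T_tool_cam"];K=m["camera_matrix"]
c=(K,T[:3,:3],T[:3,3])
im=cv2.imread("pics/held.png")
print("tip",ray(c,[(260,86),(388,86)],.1566)*1000,"tip@top",ray(c,[(260,86),(388,86)],.1506)*1000)
print("bevel line",ray(c,[(261,108),(387,108)],.1506)*1000)
print("side pts",ray(c,[(263,150),(385,150),(268,235),(381,235)],.1506)*1000)
g=cv2.cvtColor(im,cv2.COLOR_BGR2GRAY)
print(g[312:346,345],g[312:346,365])
print("notch rows",ray(c,[(360,r) for r in (320,326,335,340)],.1506)*1000)
Rt,p=tcp();print(Rt.round(4),p)
# pin fixture frame
d=np.load("pics/wf.npz");cw=(d["K"],d["R"],d["o"]);P=ray(cw,[(329.8,237.)],.0515)[0]
a=np.radians(-12.9);e=np.array([[np.cos(a),np.sin(a)],[-np.sin(a),np.cos(a)]])
print("pin",P,"fix",e@(P[:2]-[.5342,.213]))
E
```

```text
tip [[ 79.97010019 -25.69866633 156.6       ]
 [ 79.92080053  25.03489064 156.6       ]] tip@top [[ 79.61044028 -24.49682879 150.6       ]
 [ 79.56348261  23.82661863 150.6       ]]
bevel line [[ 71.64458361 -24.60957923 150.6       ]
 [ 71.59915771  23.92948237 150.6       ]]
side pts [[ 55.49763904 -24.80167751 150.6       ]
 [ 55.45542842  24.1015556  150.6       ]
 [ 18.45551866 -24.8263923  150.6       ]
 [ 18.42115931  24.51708644 150.6       ]]
[126 125 126 125 126 125 127 126 126 128 127 124 120 113  73  52  53  54
  56  54  50  57  86 117 124 124 125 120 103  53  15  11  20  14] [123 125 123 123 124 123 125 122 123 119 117 119 120 111  75  54  54  54
  55  53  53  58  84 116 123 124 118  82  37  11  12  13  16  16]
notch rows [[-25.87778878  16.86385679 150.6       ]
 [-29.33607457  16.98212204 150.6       ]
 [-34.61491741  17.16264607 150.6       ]
 [-37.59612811  17.26459647 150.6       ]]
[[ 9.704e-01 -2.416e-01 -3.500e-03]
 [-2.416e-01 -9.704e-01  1.200e-03]
 [-3.600e-03 -3.000e-04 -1.000e+00]] [ 0.54478343 -0.22313309  0.27898117]
pin [0.49350411 0.20996864 0.0515    ] fix [-0.03899202 -0.01204022]
```

The knife is held square: its tip is at tool x=+79.9 and the notch centre at -29.9, so its origin sits at the tool axis to within 0.5 mm. The pin is at fixture (-39.0,-12.0) mm. I'll go above the seat now.

```bash
python3 -c "
from h import *
goto(.5254,.2150,.27,-12.9)"
```

```text
dp [-124.6, -420.5, 9.6] rot [-0.02, 0.21, -1.08] toolx yaw -13.98 p [ 0.5448 -0.2231  0.279 ]
```

```bash
python3 -m crank '[{"dp":[-5,-20,0],"rot":[0,0,0]},{"dp":[-15,-50,0],"rot":[0,0,0]},{"dp":[-25,-85,0],"rot":[0,0,0]},{"dp":[-36,-120,0],"rot":[0,0,0]},{"dp":[-47,-157,0],"rot":[0,0,0]},{"dp":[-58,-195,0],"rot":[0,0,0]},{"dp":[-69,-233,0],"rot":[0,0,0]},{"dp":[-80,-270,0],"rot":[0,0,0]},{"dp":[-91,-307,0],"rot":[0,0,0]},{"dp":[-102,-344,0],"rot":[0,0,0]},{"dp":[-112,-377,0],"rot":[0,0,-1]},{"dp":[-118,-400,0],"rot":[0,0,-1]}]'
python3 -m crank '[{"dp":[-5,-12,5],"rot":[0,0.2,0]},{"dp":[-6.5,-20,9],"rot":[0,0.2,0]},{"dp":[-6.5,-20,9],"rot":[0,0.2,0]},{"dp":[-6.5,-20,9],"rot":[0,0.2,0]},{"dp":[-6.5,-20,9],"rot":[0,0.2,0]},{"dp":[-6.5,-20,9],"rot":[0,0.2,0]},{"dp":[-6.5,-20,9],"rot":[0,0.2,0]},{"dp":[-6.5,-20,9],"rot":[0,0.2,0]},{"dp":[-6.5,-20,9],"rot":[0,0.2,0]},{"dp":[-6.5,-20,9],"rot":[0,0.2,0]}]'
python3 -c "
from h import *
goto(.5254,.2150,.218,-12.9)"
```

```text
time: 7.38
position: [0.5264, 0.1974, 0.2795]
ee_rot: [-3.121, 0.347, 0.004]
wrist_force: [-0.0, 0.5, -3.3]
width: 0.569
time: 8.22
position: [0.526, 0.2139, 0.2719]
ee_rot: [3.121, -0.356, 0.006]
wrist_force: [-0.7, -0.4, -2.8]
width: 0.569
dp [-1.0, -0.9, 53.9] rot [-0.0, -0.22, -0.12] toolx yaw -13.02 p [0.526  0.2139 0.2719]
```

```bash
python3 -m crank '[{"dp":[-1,-1,15],"rot":[0,-0.1,-0.1]},{"dp":[-1,-1,30],"rot":[0,-0.1,-0.1]},{"dp":[-1,-1,42],"rot":[0,-0.1,-0.1]},{"dp":[-1,-1,50],"rot":[0,-0.1,-0.1]},{"dp":[-1,-1,54],"rot":[0,-0.1,-0.1]},{"dp":[-1,-1,54],"rot":[0,-0.1,-0.1]},{"dp":[-1,-1,54],"rot":[0,-0.1,-0.1]},{"dp":[-1,-1,54],"rot":[0,-0.1,-0.1]},{"dp":[-1,-1,54],"rot":[0,-0.1,-0.1]},{"dp":[-1,-1,54],"rot":[0,-0.1,-0.1]}]'
python3 - <<'E'
from h import *
goto(.5254,.2150,.2095,-12.9)
c=cam("wrist");a=eyes.read_camera("wrist")[:,:,::-1];cv2.imwrite("pics/over.png",a)
E
```

```text
time: 9.05
position: [0.5256, 0.2154, 0.2183]
ee_rot: [-3.121, 0.353, -0.004]
wrist_force: [0.3, 0.3, -4.2]
width: 0.565
dp [-0.1, 0.5, 8.8] rot [-0.04, -0.16, 0.01] toolx yaw -12.89 p [0.5256 0.2154 0.2183]
```

View pics/over.png

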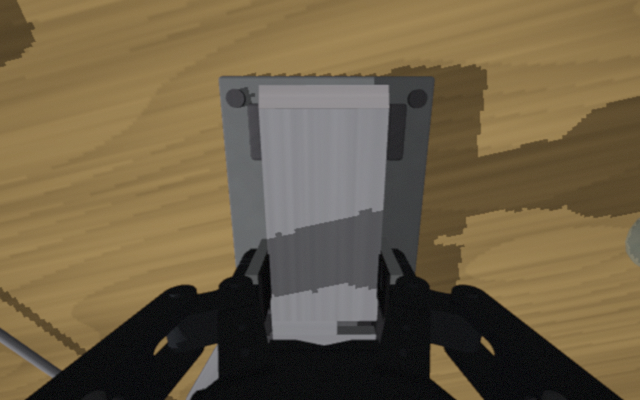

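The knife lies between the cheeks, with margins of about 10 px on the left and 14 px on the right. I'll go down now, feeling for the pin.

```bash
python3 -m crank '[{"dp":[0,0.3,3],"rot":[0,0,0]},{"dp":[0,0.3,6],"rot":[0,0,0]},{"dp":[0,0.3,8],"rot":[0,0,0]},{"dp":[0,0.3,9],"rot":[0,0,0]},{"dp":[0,0.3,9],"rot":[0,0,0]},{"dp":[0,0.3,9],"rot":[0,0,0]},{"dp":[0,0.3,9],"rot":[0,0,0]}]'
python3 -m crank '[{"dp":[0,0,1],"rot":[0,0,0]},{"dp":[0,0,1.5],"rot":[0,0,0]},{"dp":[0,0,2],"rot":[0,0,0]},{"dp":[0,0,2],"rot":[0,0,0]},{"dp":[0,0,2],"rot":[0,0,0]}]'
python3 -c "
from h import *
goto(.5254,.2150,.2016,-12.9);print(ctrl.read_state()['wrist_torque'])"
```

```text
time: 9.68
position: [0.5253, 0.2151, 0.2087]
ee_rot: [3.122, -0.352, 0.003]
wrist_force: [-0.3, 0.0, -3.5]
width: 0.568
time: 10.1
position: [0.5253, 0.2151, 0.2067]
ee_rot: [3.121, -0.352, 0.003]
wrist_force: [-0.5, 0.2, -3.9]
width: 0.57
dp [0.1, 0.0, 5.1] rot [0.0, -0.1, 0.01] toolx yaw -12.89 p [0.5253 0.2151 0.2067]
[-0.01062896  0.01276135  0.03875265]
```

```bash
for i in 1 2; do python3 -m crank '[{"dp":[0,0,0.5],"rot":[0,0,0]},{"dp":[0,0,1],"rot":[0,0,0]},{"dp":[0,0,1],"rot":[0,0,0]},{"dp":[0,0,1],"rot":[0,0,0]}]'; done
python3 -c "
from h import *
goto(.5254,.2150,.2016,-12.9);print(ctrl.read_state()['wrist_torque'])"
```

```text
time: 10.43
position: [0.5253, 0.2151, 0.2057]
ee_rot: [3.121, -0.353, 0.003]
wrist_force: [0.3, 0.3, -2.5]
width: 0.568
time: 10.77
position: [0.5253, 0.215, 0.2047]
ee_rot: [3.121, -0.352, 0.003]
wrist_force: [-0.0, 0.3, -3.2]
width: 0.567
dp [0.1, 0.0, 3.1] rot [0.01, -0.1, 0.01] toolx yaw -12.89 p [0.5253 0.215  0.2047]
[0.0093308  0.01416991 0.01163905]
```

Already 3 mm below the pin-top height with no contact force, so the notch is over the pin.

```bash
python3 -m crank '[{"dp":[0,0,1],"rot":[0,0,0]},{"dp":[0,0,2],"rot":[0,0,0]},{"dp":[0,0,2],"rot":[0,0,0]},{"dp":[0,0,2],"rot":[0,0,0]}]'; for i in 1 2; do python3 -m crank '[{"dp":[0,0,0.5],"rot":[0,0,0]},{"dp":[0,0,0.5],"rot":[0,0,0]},{"dp":[0,0,0.5],"rot":[0,0,0]},{"dp":[0,0,0.5],"rot":[0,0,0]}]'; done
python3 -c "
from h import *
goto(.5254,.2150,.2016,-12.9);print(ctrl.read_state()['wrist_torque'])"
```

```text
time: 11.1
position: [0.5253, 0.215, 0.2026]
ee_rot: [3.121, -0.353, 0.003]
wrist_force: [0.1, -0.1, -3.9]
width: 0.565
time: 11.43
position: [0.5253, 0.2151, 0.2022]
ee_rot: [3.122, -0.353, 0.003]
wrist_force: [0.2, -0.3, -3.5]
width: 0.569
time: 11.77
position: [0.5253, 0.2151, 0.2017]
ee_rot: [3.122, -0.352, 0.003]
wrist_force: [0.3, 0.2, -3.0]
width: 0.566
dp [0.1, 0.1, 0.1] rot [-0.01, -0.11, 0.01] toolx yaw -12.89 p [0.5253 0.2151 0.2017]
[ 0.03080884 -0.00624713 -0.07954852]
```

```bash
for i in 1 2; do python3 -m crank '[{"dp":[0,0,0.5],"rot":[0,0,0]},{"dp":[0,0,0.5],"rot":[0,0,0]},{"dp":[0,0,0.5],"rot":[0,0,0]},{"dp":[0,0,0.5],"rot":[0,0,0]}]'; done
python3 -c "
from h import *
print(ctrl.read_state()['wrist_torque'])"
```

```text
time: 12.1
position: [0.5254, 0.2151, 0.2017]
ee_rot: [3.122, -0.353, 0.003]
wrist_force: [-2.2, -0.1, 3.9]
width: 0.569
time: 12.43
position: [0.5254, 0.2151, 0.2016]
ee_rot: [3.121, -0.352, 0.003]
wrist_force: [-2.6, -0.6, 7.1]
width: 0.566
[-0.45816507  0.64485376  0.02763835]
```

Contact came at z=0.2017, exactly the seated height. I'll ease off and release.

```bash
python3 -m crank '[{"dp":[0,0,-0.6],"rot":[0,0,0]},{"dp":[0,0,-0.6],"rot":[0,0,0]},{"dp":[0,0,-0.6],"rot":[0,0,0]}]'
python3 -m crank '[{"dp":[0,0,0],"rot":[0,0,0]},{"dp":[0,0,0],"rot":[0,0,0]},{"dp":[0,0,0],"rot":[0,0,0]},{"dp":[0,0,0],"rot":[0,0,0]},{"dp":[0,0,0],"rot":[0,0,0]},{"dp":[0,0,0],"rot":[0,0,0]},{"dp":[0,0,0],"rot":[0,0,0]},{"dp":[0,0,0],"rot":[0,0,0]}]' 1
python3 -m crank '[{"dp":[0,0,-5],"rot":[0,0,0]},{"dp":[0,0,-15],"rot":[0,0,0]},{"dp":[0,0,-40],"rot":[0,0,0]},{"dp":[0,0,-75],"rot":[0,0,0]},{"dp":[0,0,-110],"rot":[0,0,0]},{"dp":[0,0,-118],"rot":[0,0,0]},{"dp":[0,0,-118],"rot":[0,0,0]},{"dp":[0,0,-118],"rot":[0,0,0]},{"dp":[0,0,-118],"rot":[0,0,0]},{"dp":[0,0,-118],"rot":[0,0,0]}]'
python3 - <<'E'
from h import *
c=cam("wrist");im=eyes.read_camera("wrist")[:,:,::-1]
cv2.imwrite("pics/seat.png",cv2.resize(im[40:360,120:520],None,fx=1.5,fy=1.5,interpolation=cv2.INTER_CUBIC))
np.savez("pics/seat.npz",K=c[0],R=c[1],o=c[2]);print(c[2])
E
```

```text
time: 12.68
position: [0.5254, 0.2151, 0.2016]
ee_rot: [3.122, -0.352, 0.003]
wrist_force: [-1.3, -0.2, 6.0]
width: 0.569
time: 13.35
position: [0.5253, 0.215, 0.2013]
ee_rot: [3.122, -0.353, 0.003]
wrist_force: [-0.5, -0.1, 0.2]
width: 0.999
time: 14.18
position: [0.5245, 0.2148, 0.3177]
ee_rot: [3.12, -0.352, -0.002]
wrist_force: [0.0, 0.2, -0.2]
width: 0.997
[0.59518263 0.19900402 0.28733671]
```

View pics/seat.png

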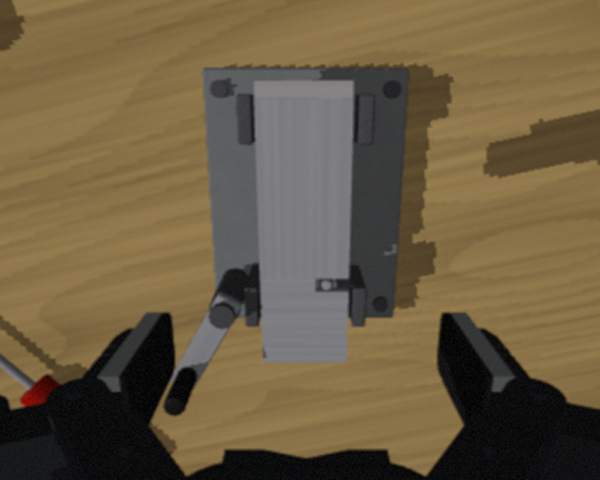

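Seated: the pin shows inside the notch at zoomed (328,285) and the knife lies between the cheeks. The keeper's pivot is at (222,313) and the top of its post at about (175,405). I'll cage the post loosely and swing it round.

```bash
cat >> h.py <<'E'
PV=np.array([.4938,.2694])
def arc(fixdeg,z,lead=0.):
    a=np.radians(fixdeg-12.9);t=np.array([-np.sin(a),np.cos(a)])
    p=PV+.045*np.array([np.cos(a),np.sin(a)])+lead*t
    goto(p[0],p[1],z,fixdeg-12.9-180)
E
python3 - <<'E'
from h import *
d=np.load("pics/seat.npz");c=(d["K"],d["R"],d["o"])
f=lambda u,v:(120+u/1.5,40+v/1.5)
im=cv2.imread("pics/seat.png")
P=ray(c,[f(175,406)],.0895)[0];V=ray(c,[f(222,313)],.0595)[0]
print("post",P,"pivot seen",V,"r",np.linalg.norm(P[:2]-PV),np.linalg.norm(P[:2]-V[:2]))
a=np.degrees(np.arctan2(*(P[:2]-PV)[::-1]));print("fixture angle",a+12.9, "q",ctrl.read_state()["qpos"])
corn=ray(c,[f(254,81),f(354,81),f(347,362),f(263,362)],.051)[:,:2]
print("knife",corn.mean(0),np.linalg.norm(corn-np.roll(corn,-1,0),axis=1))
arc(a+12.9,.27);arc(a+12.9,.239);goto(P[0],P[1],.27,a+180)
E
```

```text
post [0.46112234 0.29914255 0.0895    ] pivot seen [0.49363324 0.2699081  0.0595    ] r 0.0441865200595723 0.04372197913270026
fixture angle 150.59216294703796 q [-0.32159306  0.39442987 -0.18090443  1.87650282  0.09107808  0.88039691
 -2.34272577]
knife [0.52535761 0.2152137 ] [0.04980474 0.16003303 0.0505246  0.15997982]
dp [-81.4, -68.5, 47.6] rot [0.12, 0.01, 29.43] toolx yaw -12.88 p [0.5246 0.2149 0.3177]
dp [-81.3, -68.6, 78.6] rot [0.12, 0.01, 29.43] toolx yaw -12.88 p [0.5246 0.2149 0.3177]
dp [-80.7, -68.1, 47.6] rot [0.12, 0.01, 29.43] toolx yaw -12.88 p [0.5246 0.2149 0.3177]
```

The placement checks out: knife centre (525.4,215.2) mm against a target of (525.4,215.0). Joint 7 has little room on one side, so I'll keep the present yaw to start and turn with the swing.

```bash
python3 -m crank '[{"dp":[-20,-17,10],"rot":[0,0,0]},{"dp":[-45,-38,20],"rot":[0,0,0]},{"dp":[-70,-58,30],"rot":[0,0,0]},{"dp":[-81,-68,35],"rot":[0,0,0]},{"dp":[-81,-68,38],"rot":[0,0,0]},{"dp":[-81,-68,38],"rot":[0,0,0]},{"dp":[-81,-68,38],"rot":[0,0,0]},{"dp":[-81,-68,38],"rot":[0,0,0]},{"dp":[-81,-68,38],"rot":[0,0,0]}]' 0.35
python3 -c "
from h import *
goto(.4613,.2991,.239,-12.9);print(ctrl.read_state()['qpos'][6])"
```

```text
time: 14.98
position: [0.4624, 0.2983, 0.2814]
ee_rot: [3.121, -0.357, 0.004]
wrist_force: [-0.3, 0.4, -0.4]
width: 0.351
dp [-1.4, -0.6, 42.3] rot [0.01, -0.15, -0.14] toolx yaw -13.04 p [0.4624 0.2983 0.2814]
-2.5567522109482668
```

```bash
python3 -m crank '[{"dp":[-1,-0.5,12],"rot":[0,0,0]},{"dp":[-1,-0.5,24],"rot":[0,0,0]},{"dp":[-1,-0.5,34],"rot":[0,0,0]},{"dp":[-1,-0.5,42],"rot":[0,0,0]},{"dp":[-1,-0.5,42],"rot":[0,0,0]},{"dp":[-1,-0.5,42],"rot":[0,0,0]},{"dp":[-1,-0.5,42],"rot":[0,0,0]}]'
python3 -m crank '[{"dp":[0,0,0],"rot":[0,0,0]},{"dp":[0,0,0],"rot":[0,0,0]},{"dp":[0,0,0],"rot":[0,0,0]},{"dp":[0,0,0],"rot":[0,0,0]}]' 0.22
python3 - <<'E'
from h import *
Rt,p=tcp();print(p,p-[*PV,0])
# waypoints for arc, dp in present tool axes
p0=PV+.045*np.array([np.cos(np.radians(137.7)),np.sin(np.radians(137.7))])
for th in range(160,281,10):
    a=np.radians(th-12.9);w=np.r_[PV+.045*np.array([np.cos(a),np.sin(a)]),p[2]]
    print(th,(Rt.T@(w-p)*1000).round(1).tolist(),"rot",round(-(th-150.6)*.75,1))
E
```

```text
time: 15.57
position: [0.4608, 0.3003, 0.2393]
ee_rot: [3.122, -0.353, 0.003]
wrist_force: [1.3, 0.3, 0.3]
width: 0.352
time: 15.9
position: [0.4606, 0.3002, 0.2395]
ee_rot: [-3.122, 0.352, -0.004]
wrist_force: [0.1, 0.3, -0.7]
width: 0.22
[0.46064185 0.30019943 0.23948516] [-0.03315815  0.03079943  0.23948516]
160 [-3.1, 7.2, -0.0] rot -7.1
170 [-5.1, 14.8, -0.0] rot -14.6
180 [-5.8, 22.6, -0.0] rot -22.1
190 [-5.1, 30.4, -0.0] rot -29.6
200 [-3.1, 38.0, -0.0] rot -37.1
210 [0.2, 45.1, -0.0] rot -44.6
220 [4.7, 51.5, -0.0] rot -52.1
230 [10.3, 57.1, -0.0] rot -59.6
240 [16.7, 61.6, 0.0] rot -67.1
250 [23.8, 64.9, 0.0] rot -74.6
260 [31.4, 66.9, 0.0] rot -82.1
270 [39.2, 67.6, 0.1] rot -89.6
280 [47.0, 66.9, 0.1] rot -97.1
```

```bash
python3 -m crank '[{"dp":[-1.5,3.5,0],"rot":[0,0,-3.5]},{"dp":[-3,7,0],"rot":[0,0,-7]},{"dp":[-4.3,11,0],"rot":[0,0,-11]},{"dp":[-5,15,0],"rot":[0,0,-14.5]},{"dp":[-5.6,18.7,0],"rot":[0,0,-18]},{"dp":[-5.8,22.6,0],"rot":[0,0,-22]},{"dp":[-5.6,26.5,0],"rot":[0,0,-26]},{"dp":[-5,30.4,0],"rot":[0,0,-29.5]},{"dp":[-4.3,34.2,0],"rot":[0,0,-33]},{"dp":[-3,38,0],"rot":[0,0,-37]},{"dp":[-3,38,0],"rot":[0,0,-37]},{"dp":[-3,38,0],"rot":[0,0,-37]}]'
python3 - <<'E'
from h import *
Rt,p=tcp();d=p[:2]-PV;print(p,np.linalg.norm(d),np.degrees(np.arctan2(d[1],d[0]))+12.9,ctrl.read_state()["qpos"][6])
for th in range(200,286,5):
    a=np.radians(th-12.9);w=np.r_[PV+.045*np.array([np.cos(a),np.sin(a)]),.239]
    print(th,(Rt.T@(w-p)*1000).round(1).tolist(),"rot",round(-(th-200)*.75,1))
E
```

```text
time: 16.9
position: [0.449, 0.2638, 0.2392]
ee_rot: [3.072, 0.653, 0.002]
wrist_force: [-1.6, 0.7, 0.6]
width: 0.219
[0.44896945 0.26380293 0.23917854] 0.0451785954743554 -159.98347380770767 -1.9921908858730062
200 [0.2, 0.0, 0.2] rot 0.0
205 [-0.8, 3.8, 0.2] rot -3.8
210 [-1.4, 7.7, 0.2] rot -7.5
215 [-1.7, 11.6, 0.2] rot -11.2
220 [-1.7, 15.6, 0.2] rot -15.0
225 [-1.3, 19.5, 0.2] rot -18.8
230 [-0.6, 23.3, 0.2] rot -22.5
235 [0.5, 27.1, 0.2] rot -26.2
240 [1.8, 30.8, 0.2] rot -30.0
245 [3.5, 34.3, 0.2] rot -33.8
250 [5.5, 37.7, 0.2] rot -37.5
255 [7.8, 40.9, 0.2] rot -41.2
260 [10.4, 43.9, 0.2] rot -45.0
265 [13.2, 46.6, 0.2] rot -48.8
270 [16.2, 49.1, 0.2] rot -52.5
275 [19.4, 51.3, 0.2] rot -56.2
280 [22.9, 53.3, 0.2] rot -60.0
285 [26.4, 54.9, 0.3] rot -63.8
```

```bash
python3 -m crank '[{"dp":[-0.8,3.8,0],"rot":[0,0,-4]},{"dp":[-1.4,7.7,0],"rot":[0,0,-7.5]},{"dp":[-1.7,11.6,0],"rot":[0,0,-11]},{"dp":[-1.7,15.6,0],"rot":[0,0,-15]},{"dp":[-1.3,19.5,0],"rot":[0,0,-19]},{"dp":[-0.6,23.3,0],"rot":[0,0,-22.5]},{"dp":[0.5,27.1,0],"rot":[0,0,-26]},{"dp":[1.8,30.8,0],"rot":[0,0,-30]},{"dp":[3.5,34.3,0],"rot":[0,0,-34]},{"dp":[5.5,37.7,0],"rot":[0,0,-37.5]},{"dp":[7.8,41,0],"rot":[0,0,-41]},{"dp":[10.4,44,0],"rot":[0,0,-45]}]'
python3 - <<'E'
from h import *
Rt,p=tcp();d=p[:2]-PV;print(p,np.linalg.norm(d),np.degrees(np.arctan2(d[1],d[0]))+12.9,ctrl.read_state()["qpos"][6])
for th in range(260,286,3):
    a=np.radians(th-12.9);w=np.r_[PV+.045*np.array([np.cos(a),np.sin(a)]),.239]
    print(th,(Rt.T@(w-p)*1000).round(1).tolist(),"rot",round(-(th-260)*.75,1))
c=cam("wrist");cv2.imwrite("pics/k1.png",eyes.read_camera("wrist")[:,:,::-1])
E
```

```text
time: 17.9
position: [0.4764, 0.2274, 0.2389]
ee_rot: [2.585, 1.782, -0.002]
wrist_force: [-1.6, 0.2, -0.2]
width: 0.223
[0.47641195 0.22735398 0.23886777] 0.04549958049227891 -99.56745108438915 -1.2419804951545652
260 [0.5, -0.3, -0.1] rot 0.0
263 [0.5, 2.0, -0.1] rot -2.2
266 [0.6, 4.4, -0.1] rot -4.5
269 [0.8, 6.7, -0.1] rot -6.8
272 [1.2, 9.1, -0.1] rot -9.0
275 [1.6, 11.4, -0.1] rot -11.2
278 [2.2, 13.7, -0.1] rot -13.5
281 [2.9, 15.9, -0.1] rot -15.8
284 [3.7, 18.1, -0.1] rot -18.0
```

View pics/k1.png

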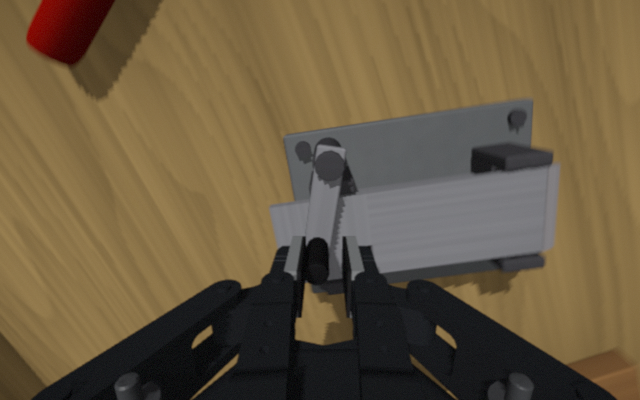

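The keeper lies across the knife with its post caged at (318,260), a little short of its stop. I'll push on slowly, watching the force.

```bash
python3 -m crank '[{"dp":[0.5,2,0],"rot":[0,0,-2]},{"dp":[0.6,4,0],"rot":[0,0,-4]},{"dp":[0.8,6,0],"rot":[0,0,-6]},{"dp":[1,8,0],"rot":[0,0,-8]},{"dp":[1,8.5,0],"rot":[0,0,-8]},{"dp":[1,8.5,0],"rot":[0,0,-8]},{"dp":[1,8.5,0],"rot":[0,0,-8]}]'
python3 -m crank '[{"dp":[0,0.5,0],"rot":[0,0,0]},{"dp":[0,1,0],"rot":[0,0,0]},{"dp":[0,1.5,0],"rot":[0,0,0]},{"dp":[0,1.5,0],"rot":[0,0,0]}]'
python3 -m crank '[{"dp":[0,0.5,0],"rot":[0,0,0]},{"dp":[0,1,0],"rot":[0,0,0]},{"dp":[0,1,0],"rot":[0,0,0]}]'
python3 -c "
from h import *
Rt,p=tcp();d=p[:2]-PV;print(p,np.linalg.norm(d),np.degrees(np.arctan2(d[1],d[0]))+12.9,Rt[:,1])"
```

```text
time: 18.53
position: [0.4851, 0.2258, 0.2393]
ee_rot: [2.457, 1.955, 0.003]
wrist_force: [0.4, -1.5, 0.3]
width: 0.216
time: 18.87
position: [0.4864, 0.2254, 0.2393]
ee_rot: [2.456, 1.957, 0.002]
wrist_force: [-1.3, -0.6, 0.0]
width: 0.217
time: 19.12
position: [0.4875, 0.2251, 0.2392]
ee_rot: [2.456, 1.957, 0.002]
wrist_force: [-2.2, -0.6, 0.5]
width: 0.223
[0.48748578 0.2251189  0.2392363 ] 0.04472902193284245 -85.21533339336618 [ 0.97476359 -0.22323159  0.00189803]
```

Force is still at friction level, so I push on in 1 mm steps until the stop answers.

```bash
for i in 1 2 3; do python3 -m crank '[{"dp":[0,0.5,0],"rot":[0,0,0]},{"dp":[0,1,0],"rot":[0,0,0]},{"dp":[0,1,0],"rot":[0,0,0]}]' | grep -E "pos|force"; done
```

```text
position: [0.4883, 0.2249, 0.2392]
wrist_force: [-1.6, -0.2, 0.6]
position: [0.4887, 0.2249, 0.2391]
wrist_force: [-5.3, 0.3, 1.4]
position: [0.489, 0.225, 0.2391]
wrist_force: [-6.7, 0.1, 4.7]
```

The stop answers at about 7 N. I'll centre the cage, go up and look.

```bash
python3 -m crank '[{"dp":[0,-2,0],"rot":[0,0,0]},{"dp":[0,-4,0],"rot":[0,0,0]},{"dp":[0,-5,0],"rot":[0,0,0]},{"dp":[0,-5,0],"rot":[0,0,0]},{"dp":[0,-5,0],"rot":[0,0,0]},{"dp":[0,-5,0],"rot":[0,0,0]}]' 0.3
python3 -m crank '[{"dp":[0,0,-5],"rot":[0,0,0]},{"dp":[0,0,-20],"rot":[0,0,0]},{"dp":[0,0,-45],"rot":[0,0,0]},{"dp":[0,0,-75],"rot":[0,0,0]},{"dp":[0,0,-100],"rot":[0,0,0]},{"dp":[0,0,-100],"rot":[0,0,0]},{"dp":[0,0,-100],"rot":[0,0,0]},{"dp":[0,0,-100],"rot":[0,0,0]},{"dp":[0,0,-100],"rot":[0,0,0]},{"dp":[0,0,-100],"rot":[0,0,0]}]'
python3 - <<'E'
from h import *
c=cam("wrist");im=eyes.read_camera("wrist")[:,:,::-1];np.savez("pics/fin.npz",K=c[0],R=c[1],o=c[2])
t=eyes.read_camera("top")[:,:,::-1]
cv2.imwrite("pics/fin.png",np.vstack([im[:330],cv2.resize(t[140:240,100:400],(640,213),interpolation=cv2.INTER_CUBIC)]))
# expected closed positions
a=np.radians(270-12.9);P=PV+.045*np.array([np.cos(a),np.sin(a)])
print("expect post px",proj(c,[*P,.0895]),"pivot",proj(c,[*PV,.0595]))
E
```

```text
time: 20.37
position: [0.4857, 0.2256, 0.2393]
ee_rot: [2.456, 1.957, 0.003]
wrist_force: [-1.0, -0.1, 0.6]
width: 0.299
time: 21.2
position: [0.485, 0.2254, 0.338]
ee_rot: [2.456, 1.958, -0.002]
wrist_force: [-0.5, 0.6, -0.4]
width: 0.304
expect post px [[324.00005245 206.52309602]] pivot [[323.98117539 142.85168981]]
```

View pics/fin.png

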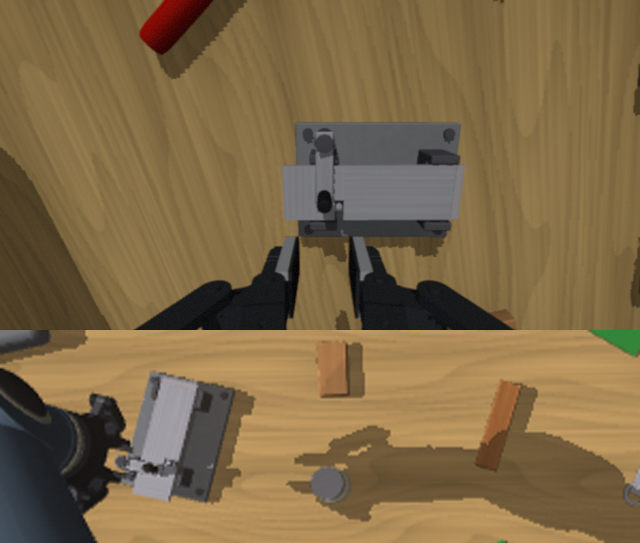

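The keeper post is at (324,203) and its pivot at (324,142), a straight -y line matching the predicted closed pixels. The knife is flat on the bed with the pin in its notch at (338,206), and the jar and offcut are in place.

```bash
python3 -c "
from station import ctrl
print(ctrl.sign_off(), ctrl.read_state()['time'])"
```

```text
the job is handed in; nothing more can be done
the job is handed in; nothing more can be done
```

The planer knife is in the grinding fixture with its notch over the pin, the keeper is closed over it, and the job is handed in at about 21 s of robot time.

- **Knife:** I gripped it at the middle and felt for the pin while lowering. There was no contact at pin height, and the first contact came at exactly the seated height (TCP z 0.2017 m, expected 0.2016 m), pressed on with about 10 N. After release, the camera put the knife's centre within 0.3 mm of the target, about 9 mm to the -x side of the bed point, with the pin visible in the notch.
- **Keeper:** I swung it round with the post loosely caged between the fingers until the stop pushed back with about 7 N, then let go. The final picture shows the post in line with the predicted closed position to within about 1°. The 3 px difference along the bar's length is within calibration error.
- **Bystanders:** I did not touch the jar or the offcut. In the last top view they look to be where they started, though I compared that by eye only.

No check failed. The arm kept drifting by up to about 8 mm after fast moves, so I corrected its position from the readings before each contact.

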